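# Idle the dust extractor and hold its filter cover over the screw holes

## Task

First turn the dust extractor's fan dial back, anticlockwise, to the one long idle mark on its scale, while the filter cover still lies on the bench. Then pick up the cover by its grip bar and hold it level over the filter frame, hovering about 2 cm above it without touching, its sides along the frame's (either way round will do) so that each of the four threaded holes shows whole through the cover hole above it. Finish while still holding it there, still, with the dial left on the mark and the plaster pieces, screw tub and brush left where they were.

Things in the scene. Friction and masses are not known exactly. Their poses are not given: they have to be found in the camera images.
- extractor: bench dust extractor, a grey metal box fixed to the bench, 170 (x) x 300 (y) x 70 mm high. Origin: centre of its underside, on the bench. On its flat top: the filter frame towards its -y end and the fan dial towards its +y end, their centres 158 mm apart. A black outlet stub stands out 29 mm from its +x side
- frame_top (a point): centre of the filter frame, at the level of its upper face (78 mm above the bench, 8 mm above the box top). The dark frame is 110 (x) x 130 (y) mm outside, 64 x 84 mm inside, around a pleated paper filter; centre 60 mm to -y of the box centre. Its axes are the extractor's
- dial (a joint): angle of the black fan dial, rad, 0 to 2.8, turning about the vertical; it grows clockwise seen from above and stays where it is left (friction about 0.04 N m). At 0 its pointer points along the extractor's +y, at pi/2 along its +x. The scale has 8 marks, one every 0.4 rad from 0 to 2.8; the long, thick mark is at 0.8, the others are short. At the start the dial is well clockwise of the long mark
- dial_grip (a point): point on the dial's vertical axis at the height to grip (108 mm above the bench). The dial is a 44 mm disc with an upright bar on it, 14 mm thick, 42 mm long, its top 112 mm and its foot 82 mm above the bench; the bar lies along the pointer. Grip the bar across its 14 mm
- pointer_tip (a point): tip of the dial's pointer nose, 29 mm from the dial's axis, 82 mm above the bench; a white line on the bar's top and on the nose marks this end
- long_mark (a point): outer end of the long thick mark on the dial's scale, 48 mm from the dial's axis
- cover: loose filter cover lying flat on the bench: aluminium plate 110 (x) x 130 (y) x 6 mm with four 14 mm through holes at its corners (at x +-42, y +-52 mm) and a black upright grip bar in the middle, 16 mm thick (x), 64 mm long (y), its top 50 mm above the plate's underside. 0.18 to 0.36 kg, balanced about the bar. Origin: centre of the plate's underside, z up
- cover_grip (a point): middle of the cover's grip bar, 36 mm above the plate's underside: the point to grip, across its 16 mm
- thread_a (a point): mouth of the threaded hole (6 mm, in a 10 mm brass insert) at the +x +y corner of the filter frame, x +-42, y +-52 mm from frame_top, on the frame's upper face
- thread_b (a point): mouth of the threaded hole (6 mm, in a 10 mm brass insert) at the -x +y corner of the filter frame, x +-42, y +-52 mm from frame_top, on the frame's upper face
- thread_c (a point): mouth of the threaded hole (6 mm, in a 10 mm brass insert) at the -x -y corner of the filter frame, x +-42, y +-52 mm from frame_top, on the frame's upper face
- thread_d (a point): mouth of the threaded hole (6 mm, in a 10 mm brass insert) at the +x -y corner of the filter frame, x +-42, y +-52 mm from frame_top, on the frame's upper face
- hole_a (a point): centre of the cover's 14 mm hole at its +x +y corner, on the plate's underside
- hole_b (a point): centre of the cover's 14 mm hole at its -x +y corner, on the plate's underside
- hole_c (a point): centre of the cover's 14 mm hole at its -x -y corner, on the plate's underside
- hole_d (a point): centre of the cover's 14 mm hole at its +x -y corner, on the plate's underside
- sherd_large: loose broken piece of painted plaster, about 75 x 57 x 34 mm, to be left alone; origin under its middle
- sherd_small: loose broken piece of plaster, about 60 x 42 x 24 mm, to be left alone; origin under its middle
- screw_tub: round open steel tub, 72 mm across, 30 mm high, with the screws in it, to be left alone; origin under its middle
- brush: brush, 170 mm long, lying on the bench, to be left alone
Not all that is in view belongs to the job. Of the things that look like the cover, the smaller one is meant.

How it is judged:
By the outcome, as a careful person would: the job done as asked, in the order asked, and still so for the second after the job is handed in, while the arm keeps its last pose, push and grip.
It also fails if it takes over 61 s, if anything falls off the work surface, if the arm or the gripper's body presses on something with over 40 N, if the wrist force passes 120 N, or if a joint passes its speed limit or range.

## Robot

A 7-joint arm with a two-finger parallel gripper is mounted at the origin on the work surface. World frame = base frame: x ahead of the robot, y to its left, z up, the work surface at z = 0. Lengths are in m, angles in rad, forces in N, time in s.
With the tool pointing down it reaches from about 0.4 to 0.85 m from the base axis. Payload 10.4 kg.
Tool frame: the origin (TCP) lies between the finger pads; the fingertips stand 8 mm ahead of it and the grasp point (between the pads) lies 11 mm behind it; z points along the fingers, x is the direction in which the jaws open and shut, and the axes are right-handed (so a half turn about z gives the same grasp; the last joint's range is limited). The gripper opens to 87 mm and grips with 3 to 60 N. Pads are 19 mm wide; open, the fingers measure 117 mm over their backs; the gripper's body (75 mm by 190 mm) begins 51 mm behind the grasp point.
Start: joints at [1.157, 0.332, -0.065, 1.46, 0.022, 1.35, -0.088], TCP at [0.238, -0.578, 0.231] pointing down, gripper open.
Joint ranges: [-2.6, 2.6], [-0.5, 2.12], [-1.47, 1.34], [0.16, 2.42], [-1.27, 4.41], [0.06, 2.06], [-2.6, 2.6]. Speed limits (rad/s): [2.22, 2.22, 2.79, 2.79, 3.14, 3.14, 3.14].

## Interface

Orientations are given as a unit quaternion [x, y, z, w].
In Python, from bench import r, viewer gives the robot as it stands.
- The arm moves only by the tool apply_moves, never from a script. Its argument "increments" is a list of rows, each an object with "grip": the closure in counts, from 0 (fully open) to 255 (shut); "xyz": the shift along the tool's x, y, z in mm, a list of three; "rotation": the turn, a rotation vector about the tool's x, y, z in degrees, a list of three. A call has 1 to 5 rows; each row is the pose to reach, as a shift and turn from the pose measured when the call began, along the tool's axes at that moment; what a row does not reach only later rows make up. A row lasts 1/8 s, in which the tool goes at most 62.5 mm and 10.7 degrees, less where a joint would pass 70% of its speed; a pose out of reach is approached as far as the arm can. A call with a gripper value outside its range is refused whole. The fingers move at their own pace and stop on an object; "squeeze" is the grip in N (left out, the last holds). Time passes only in rows, so rows that repeat a pose let the fingers close. It gives the time, the measured TCP pose, the force and the opening at its end, in the units of the state.
- r.read_state(): the state, without advancing time (a new reading comes with each control period).
- viewer.camera(name): name is "scene" or "top" or "wrist"; returns a dict with "img" (400x640x3 uint8, blue, green, red), "range_z" (400x640 float32, m along the optical axis (not along the pixel's ray), 0 where there is no reading), "vertical_fov" (degrees; the focal length in pixels is half the picture's height over the tangent of half this angle, whatever the lens; pixels are square), "cx", "cy" (the principal point, pixels), "rvec" (rotation vector, rad) and "tvec" (3), from world to camera coordinates, as OpenCV has them. Camera axes: x right, y down, z forward; pixel columns grow to the right and rows downward; lengths in m; the calibration is good to about 2 mm. A picture is of the moment at which its call begins.
- r.close_job(): hands the job in, once; it reports no verdict.
The state is a dict: "time": time; "joint_positions": joint angles; "joint_vel": joint speeds; "joint_torque": joint torques, N m; "ee_pos": TCP position; "eef_rot": TCP orientation; "ft_force": force on the tool from outside, world axes, zero at the start; "torque": the same for the moment, N m; "width": finger opening in m.
Only numpy, scipy, OpenCV 4.12 (cv2) and the standard library are available. Lean on these libraries where they do the work, as an engineer would, in place of code of your own. Each camera call takes 0.05 s, during which the arm holds its last target.

## Working session

There is one attempt and no reset: what is moved stays moved. The work goes in short steps, Python scripts to look and compute and a tool call to move; the robot and the scene stay as the last step left them, time stands still between calls to the robot, and variables do not carry over. Pictures are saved under pics/ and viewed, and the job is handed in when it is done.

Besides the shell and the picture viewer there is one more tool, called after ">>>" by a JSON object that holds its "api" and its "payload". apply_moves: Moves the arm, as the interface text tells. Its arguments: {"type":"object","properties":{"increments":{"type":"array","items":{"type":"object","properties":{"grip":{"type":"number"},"xyz":{"type":"array","items":{"type":"number"}},"rotation":{"type":"array","items":{"type":"number"}}}}},"squeeze":{"type":"number"}},"required":["increments"]}

```bash
ls; mkdir -p pics
cat > h.py <<'E'
import numpy as np,cv2
from bench import r,viewer
from scipy.spatial.transform import Rotation as R
def cam(n):
    c=viewer.camera(n); c['f']=200/np.tan(np.radians(c['vertical_fov'])/2)
    c['R']=cv2.Rodrigues(np.array(c['rvec'],float))[0]; c['t']=np.array(c['tvec'],float).ravel(); return c
def px2w(c,u,v,z=None):
    d=np.array([(u-c['cx'])/c['f'],(v-c['cy'])/c['f'],1.0])
    o=-c['R'].T@c['t']; w=c['R'].T@d
    if z is None: return o+w*c['range_z'][int(round(v)),int(round(u))]
    return o+w*(z-o[2])/w[2]
def w2px(c,p):
    q=c['R']@np.array(p,float)+c['t']; return np.array([c['f']*q[0]/q[2]+c['cx'],c['f']*q[1]/q[2]+c['cy']])
def cloud(c):
    v,u=np.mgrid[0:400,0:640]; z=c['range_z']
    P=np.stack([(u-c['cx'])/c['f']*z,(v-c['cy'])/c['f']*z,z],-1)-c['t']
    return P@c['R']
E
python3 - <<'E'
from h import *
print(r.read_state())
for n in ['scene','top','wrist']:
    c=cam(n); cv2.imwrite(f'pics/{n}0.png',c['img']); np.savez(f'{n}0.npz',**c); print(n,c['f'],c['cx'],c['cy'],-c['R'].T@c['t'],c['R'][2])
E
```

```text
pics
{'time': 0.0, 'joint_positions': array([ 1.15740014,  0.3328663 , -0.06471568,  1.46094805,  0.02155852,
        1.34990783, -0.08849223]), 'joint_vel': array([ 9.05761635e-05, -3.73778747e-04,  4.30541146e-04,  1.01650888e-03,
       -2.25212401e-03, -1.71495995e-04,  8.68777069e-04]), 'joint_torque': array([ 1.00065692e-03, -6.23274708e+01,  2.48763064e-02, -3.89886653e+01,
       -6.14088681e-02,  3.99610517e-02,  1.41930777e-04]), 'ee_pos': array([ 0.23794757, -0.57751698,  0.22975423]), 'eef_rot': array([ 8.30950050e-01, -5.56346563e-01, -6.02783397e-04, -3.90359307e-04]), 'ft_force': array([ 0.8827125 ,  0.26739504, -0.52543801]), 'torque': array([ 0.01825775, -0.02358621, -0.04099829]), 'width': 0.08694068571083324}
scene 381.3644099493854 322.17517832278673 197.80400204182064 [ 0.90774776 -0.44620174  0.89689986] [-0.37016274  0.40300338 -0.8369993 ]
top 365.60635156333603 321.0416286035956 199.52961618108404 [ 0.44501509 -0.09369748  0.93364949] [ 0.12453586  0.01246192 -0.99213685]
wrist 285.8932766172398 319.3907582054931 200.02926316319642 [ 0.31358819 -0.54486313  0.38377576] [-0.27415281 -0.11159368 -0.95518956]
```

View pics/scene0.png

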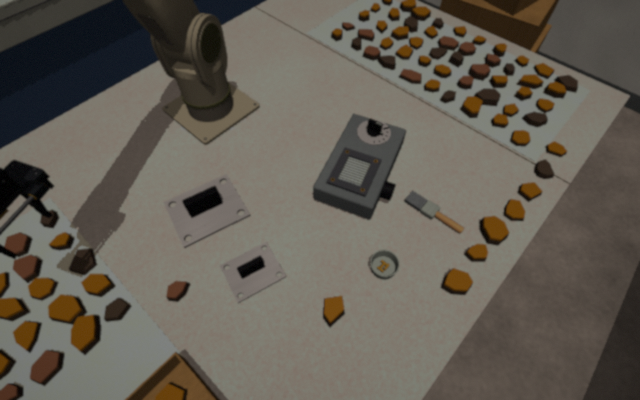

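View pics/top0.png

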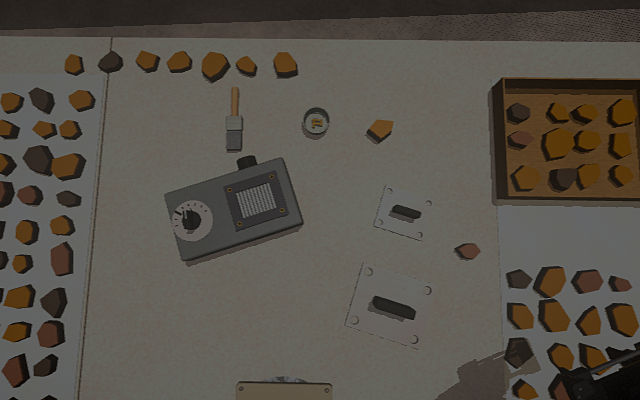

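View pics/wrist0.png

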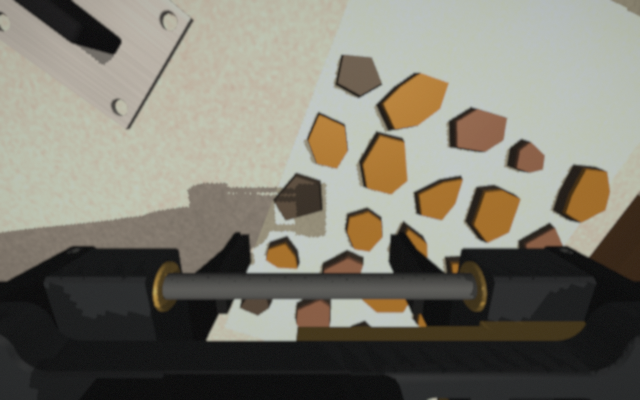

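The top view shows two plates that look like the cover: one at about (404,212) and a larger one at about (390,306). The smaller, at (404,212), should be the one meant. I'll confirm that in a crop and by measuring. The dial is at about (190,220) and the frame at about (256,201).

Run:
```python
from h import *
c=dict(np.load('top0.npz'))
im=c['img']
g=np.clip(im.astype(float)*2.0,0,255).astype(np.uint8)
a=cv2.resize(g[150:270,155:315],None,fx=5,fy=5,interpolation=cv2.INTER_CUBIC)
cv2.imwrite('pics/ext.png',a)
b=cv2.resize(g[170:360,335:455],None,fx=3,fy=3,interpolation=cv2.INTER_CUBIC)
cv2.imwrite('pics/cov.png',b)
for z,n,p in [(0.006,'small',[(389,188),(432,190),(422,236),(378,226)]),(0.006,'large',[(367,271),(429,290),(413,340),(352,325)])]:
    P=[px2w(c,u,v,z) for u,v in p]; print(n,np.round(P,3).tolist(),[round(float(np.linalg.norm(P[i]-P[i-1])),3) for i in range(4)])
C=cloud(c); 
for u,v in [(404,212),(392,307),(230,240),(257,200),(450,212),(190,205)]: print(u,v,np.round(C[v,u],4))
```

```text
small [[0.594, -0.256, 0.006], [0.59, -0.365, 0.006], [0.473, -0.338, 0.006], [0.496, -0.227, 0.006]] [0.102, 0.11, 0.121, 0.113]
large [[0.384, -0.2, 0.006], [0.34, -0.353, 0.006], [0.221, -0.312, 0.006], [0.253, -0.163, 0.006]] [0.136, 0.159, 0.127, 0.152]
404 212 [ 0.5284 -0.2832  0.0529]
392 307 [ 0.3083 -0.2491  0.0733]
230 240 [0.454  0.1304 0.0678]
257 200 [0.5497 0.0696 0.0715]
450 212 [ 5.353e-01 -4.117e-01  3.000e-04]
190 205 [0.5351 0.2285 0.0728]
```

View pics/ext.png

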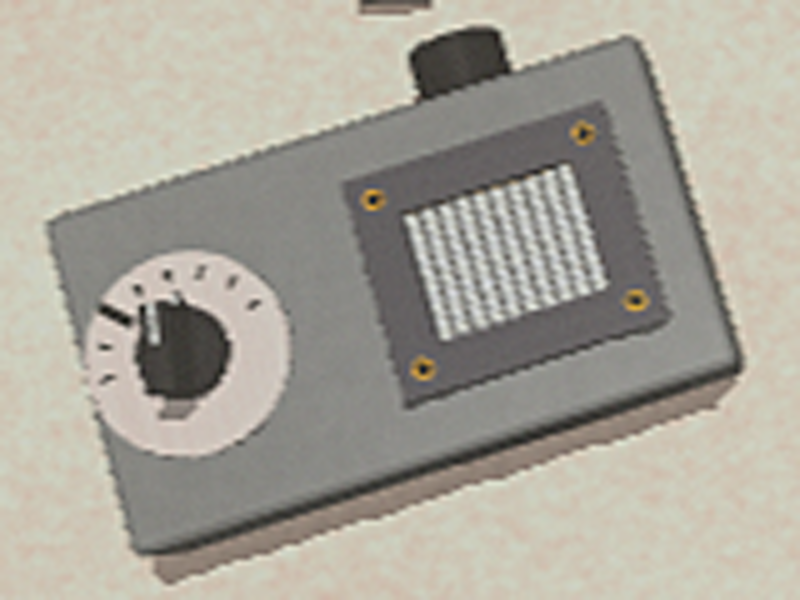

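View pics/cov.png

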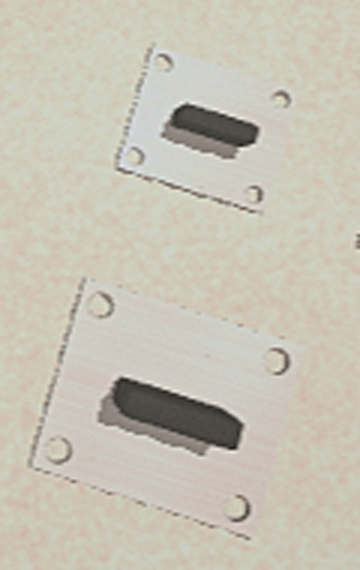

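```bash
cat >> h.py <<'E'
def fit(M,P):
    M=np.array(M);P=np.array(P)[:,:2]; m=M.mean(0);p=P.mean(0)
    H=(M-m).T@(P-p); a=np.arctan2(H[0,1]-H[1,0],H[0,0]+H[1,1]); c,s=np.cos(a),np.sin(a)
    Rm=np.array([[c,-s],[s,c]]); t=p-Rm@m; return a,t,P-(M@Rm.T+t),Rm
E
python3 - <<'E'
from h import *
c=dict(np.load('top0.npz'))
def up(p,f,o): return [((u+.5)/f-.5+o[0],(v+.5)/f-.5+o[1]) for u,v in p]
T=up([(373,199),(424,368),(636,299),(583,133)],5,(155,150))
P=[px2w(c,u,v,.078) for u,v in T]
M=[(.042,.052),(-.042,.052),(-.042,-.052),(.042,-.052)]
a,t,res,Rm=fit(M,P); print('frame yaw',np.degrees(a),'centre',t,'res mm',res.round(4)*1000)
d=t+Rm@[0,.158]; print('dial',d, 'px crop',(w2px(c,[*d,.112])-[155,150])*5)
# tip/dial/mark
for ang in (0.8,1.2,1.6,2.0): 
  q=d+Rm@[.029*np.sin(ang),.029*np.cos(ang)]; m=d+Rm@[.048*np.sin(ang),.048*np.cos(ang)]
  print(ang,(w2px(c,[*q,.082])-[155,150])*5,(w2px(c,[*m,.070])-[155,150])*5)
H=up([(163,62),(281,99),(254,195),(134,156)],3,(335,170))
P=np.array([px2w(c,u,v,.006) for u,v in H]); print(P.round(4),[np.linalg.norm(P[i]-P[i-1]).round(4) for i in range(4)])
# order: long bar is along y. H0->H1 is along bar direction (y side); 
a,t,res,_=fit([(.042,.052),(.042,-.052),(-.042,-.052),(-.042,.052)],P); print('cover yaw',np.degrees(a),t,res.round(4)*1000)
C=cloud(c)
m=np.zeros((400,640),bool);m[195:230,385:430]=1
B=C[m]; B=B[(B[:,2]>.046)&(B[:,2]<.06)]; print(len(B),B.mean(0)); 
r0=cv2.minAreaRect((B[:,:2]*1000).astype(np.float32)); print(r0)
m[:]=0;m[195:245,165:225]=1
B=C[m]; B=B[(B[:,2]>.1)&(B[:,2]<.125)]; print(len(B),B.mean(0)); 
r0=cv2.minAreaRect((B[:,:2]*1000).astype(np.float32)); print(r0)
s=r.read_state();print(R.from_quat(s['eef_rot']).as_matrix().round(3))
E
```

```text
frame yaw 19.034705610614342 centre [0.55018708 0.07216965] res mm [[ 0.3  0.4]
 [-0.1 -0.1]
 [ 0.1 -0.3]
 [-0.3 -0. ]]
dial [0.49865683 0.2215304 ] px crop [153.51160492 345.77938843]
0.8 [124.5121798 321.608229 ] [100.16922951 305.22915399]
1.2 [140.88411575 302.64497927] [126.88490724 274.37274711]
1.6 [163.01711515 291.21914642] [162.93675951 255.79958944]
2.0 [187.44717087 289.09929213] [202.71351464 252.34838295]
[[ 0.5879 -0.2556  0.006 ]
 [ 0.5577 -0.3554  0.006 ]
 [ 0.4761 -0.3312  0.006 ]
 [ 0.5073 -0.2307  0.006 ]] [np.float64(0.0844), np.float64(0.1043), np.float64(0.0851), np.float64(0.1052)]
cover yaw -16.952585979557764 [ 0.53226117 -0.29324706] [[ 0.3  0.1]
 [ 0.4 -0.2]
 [-0.8 -0.5]
 [ 0.   0.6]]
166 [ 0.5319145  -0.29426067  0.04976872]
((531.9868774414062, -293.8060302734375), (63.38269805908203, 15.910216331481934), 72.65196228027344)
142 [0.49867534 0.21868931 0.1109328 ]
((498.76739501953125, 219.86058044433594), (41.39095687866211, 13.942602157592773), 9.230326652526855)
[[ 0.381 -0.925 -0.   ]
 [-0.925 -0.381  0.001]
 [-0.001 -0.    -1.   ]]
```

```bash
cat >> h.py <<'E'
def plan(x,y,z,yaw):
    s=r.read_state(); A=R.from_quat(s['eef_rot']); c,q=np.cos(np.radians(yaw)),np.sin(np.radians(yaw))
    T=R.from_matrix(np.array([[c,q,0],[q,-c,0],[0,0,-1.]]))
    print('t',round(s['time'],2),'q7',s['joint_positions'][6].round(2),'pos',s['ee_pos'].round(4),'xyz mm',(A.inv().apply(np.array([x,y,z])-s['ee_pos'])*1000).round(1),'rot',np.degrees((A.inv()*T).as_rotvec()).round(2),'F',s['ft_force'].round(1),'w',s['width'].round(4))
    return T
E
python3 - <<'E'
from h import *
plan(.45,-.2,.25,-80)
plan(.4987,.2207,.20,-80.8)
E
```

```text
Traceback (most recent call last):
  File "h.py", line 25, in plan
    print('t',round(s['time'],2),'q7',s['joint_positions'][6].round(2),'pos',s['ee_pos'].round(4),'xyz mm',(A.inv().apply(np.array([x,y,z])-s['ee_pos'])*1000).round(1),'rot',np.degrees((A.inv()*T).as_rotvec()).round(2),'F',s['ft_force'].round(1),'w',s['width'].round(4))
                                                                                                                                                                                                                                                          ^^^^^^^^^^^^^^^^
AttributeError: 'float' object has no attribute 'round'
```

```bash
sed -i "s/s\['width'\].round(4)/round(float(s['width']),4)/" h.py
python3 - <<'E'
from h import *
plan(.45,-.2,.25,-80)
plan(.4987,.2207,.20,-80.8)
E
```

```text
t 0.15 q7 -0.09 pos [ 0.238  -0.5776  0.2299] xyz mm [-268.4 -339.9  -19.8] rot [1.000e-02 6.000e-02 1.239e+01] F [ 0.7  0.  -0.4] w 0.0869
t 0.15 q7 -0.09 pos [ 0.238  -0.5776  0.2299] xyz mm [-638.8 -545.2   30.6] rot [1.000e-02 6.000e-02 1.319e+01] F [ 0.7  0.  -0.4] w 0.0869
```

>>> {"api": "apply_moves", "payload": {"increments": [{"grip": 0, "xyz": [-30, -40, -10], "rotation": [0, 0, 2]}, {"grip": 0, "xyz": [-65, -82, -20], "rotation": [0, 0, 5]}, {"grip": 0, "xyz": [-100, -126, -20], "rotation": [0, 0, 8]}, {"grip": 0, "xyz": [-136, -172, -20], "rotation": [0, 0, 10]}, {"grip": 0, "xyz": [-170, -215, -20], "rotation": [0, 0, 13]}]}}

```text
time: 0.78
ee_pos: [0.3727, -0.3366, 0.2501]
eef_rot: [0.762, -0.647, -0.0, -0.0]
ft_force: [0.0, -1.1, -0.3]
width: 0.0871
```

Run:
```python
from h import *
plan(.45,-.1,.25,-80.8)
plan(.4987,.2207,.20,-80.8)
```

```text
t 0.78 q7 -0.78 pos [ 0.3727 -0.3366  0.2501] xyz mm [-220.9 -114.6    0.3] rot [0.02 0.05 0.13] F [ 0.  -1.1 -0.3] w 0.0871
t 0.78 q7 -0.78 pos [ 0.3727 -0.3366  0.2501] xyz mm [-529.4 -214.7   50.5] rot [0.02 0.05 0.13] F [ 0.  -1.1 -0.3] w 0.0871
```

>>> {"api": "apply_moves", "payload": {"increments": [{"grip": 0, "xyz": [-52, -30, 0], "rotation": [0, 0, 0]}, {"grip": 0, "xyz": [-104, -60, 0], "rotation": [0, 0, 0]}, {"grip": 0, "xyz": [-158, -85, 0], "rotation": [0, 0, 0]}, {"grip": 0, "xyz": [-214, -108, 0], "rotation": [0, 0, 0]}, {"grip": 0, "xyz": [-270, -130, 0], "rotation": [0, 0, 0]}]}}

```text
time: 1.4
ee_pos: [0.4572, -0.0472, 0.2503]
eef_rot: [0.762, -0.647, -0.0, -0.0]
ft_force: [0.5, -0.2, -0.4]
width: 0.087
```

Run:
```python
from h import *
plan(.4987,.2207,.21,-80.8)
```

```text
t 1.4 q7 -1.39 pos [ 0.4572 -0.0472  0.2503] xyz mm [-257.6  -84.3   40.4] rot [0.01 0.03 0.12] F [ 0.5 -0.2 -0.4] w 0.087
```

>>> {"api": "apply_moves", "payload": {"increments": [{"grip": 0, "xyz": [-56, -18, 0], "rotation": [0, 0, 0]}, {"grip": 0, "xyz": [-112, -36, 5], "rotation": [0, 0, 0]}, {"grip": 0, "xyz": [-168, -55, 15], "rotation": [0, 0, 0]}, {"grip": 0, "xyz": [-224, -73, 30], "rotation": [0, 0, 0]}, {"grip": 0, "xyz": [-257.6, -84.3, 40], "rotation": [0, 0, 0]}]}}

```text
time: 2.02
ee_pos: [0.498, 0.2237, 0.2097]
eef_rot: [0.763, -0.646, -0.001, -0.0]
ft_force: [1.4, -0.8, -0.2]
width: 0.0871
```

Run:
```python
from h import *
plan(.4987,.2207,.097,-80.8)
for n in ['top','wrist','scene']:
    c=cam(n); np.savez(n+'1.npz',**c); cv2.imwrite(f'pics/{n}1.png',np.clip(c['img']*1.8,0,255).astype(np.uint8))
```

```text
t 2.02 q7 -2.05 pos [0.498  0.2237 0.2097] xyz mm [  3.3  -0.3 112.7] rot [0.04 0.09 0.27] F [ 1.4 -0.8 -0.2] w 0.0871
```

View pics/wrist1.png

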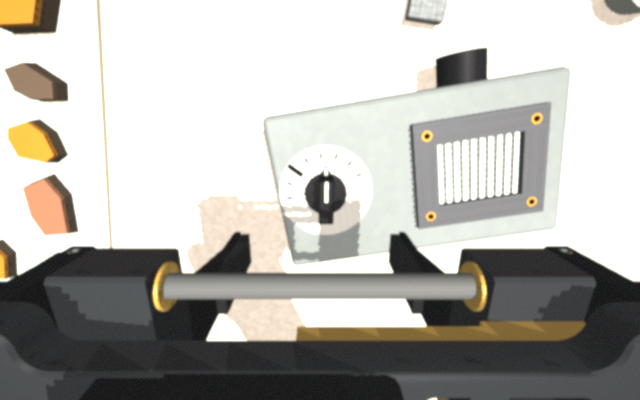

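The wrist view shows the dial bar at (326,192) between the finger lines with its pointer up, and the long mark at (294,170). The threads are at (427,136), (431,216), (532,201) and (537,118). I'll refit the frame and bar from this view.

```bash
cat >> h.py <<'E'
M4=[(.042,.052),(-.042,.052),(-.042,-.052),(.042,-.052)]
def blobs(c,pts,rad=9):
    hsv=cv2.cvtColor(c['img'],cv2.COLOR_BGR2HSV); out=[]
    for u,v in pts:
        v0,u0=int(v)-rad,int(u)-rad; w=hsv[v0:v0+2*rad+1,u0:u0+2*rad+1]
        m=(w[...,1]>110)&(w[...,2]>50)
        vv,uu=np.nonzero(m); e=cv2.fitEllipse(np.c_[uu,vv].astype(np.float32).reshape(-1,1,2)) if len(uu)>5 else None
        out.append(((uu.min()+uu.max())/2+u0,(vv.min()+vv.max())/2+v0))
    return out
E
python3 - <<'E'
from h import *
c=dict(np.load('wrist1.npz'))
T=blobs(c,[(427,136),(431,216),(532,201),(537,118)]); print(T)
a,t,res,Rm=fit(M4,[px2w(c,u,v,.078) for u,v in T]); print('frame yaw',np.degrees(a),t,res.round(4).tolist())
d=t+Rm@[0,.158]; print('dial',d,w2px(c,[*d,.112]))
C=cloud(c); m=np.zeros((400,640),bool);m[150:240,290:370]=1
B=C[m]; B=B[(B[:,2]>.106)&(B[:,2]<.12)]; print(len(B),B.mean(0),cv2.minAreaRect((B[:,:2]*1000).astype(np.float32)))
c=dict(np.load('wrist1.npz'))
cv2.imwrite('pics/w1c.png',cv2.resize(c['img'][130:250,260:400],None,fx=5,fy=5,interpolation=cv2.INTER_CUBIC))
E
```

```text
[(np.float64(426.0), np.float64(136.0)), (np.float64(430.5), np.float64(216.0)), (np.float64(531.0), np.float64(201.0)), (np.float64(536.0), np.float64(118.0))]
frame yaw 18.924339205222665 [0.54932246 0.07404467] [[0.0, 0.0002], [0.0, -0.0001], [-0.0001, 0.0], [0.0, -0.0001]]
dial [0.49808002 0.22350441] [325.88784445 204.12600537]
653 [0.49947881 0.22367565 0.11172159] ((498.6435241699219, 223.3253936767578), (42.13357162475586, 13.249258041381836), 9.57957935333252)
```

View pics/w1c.png

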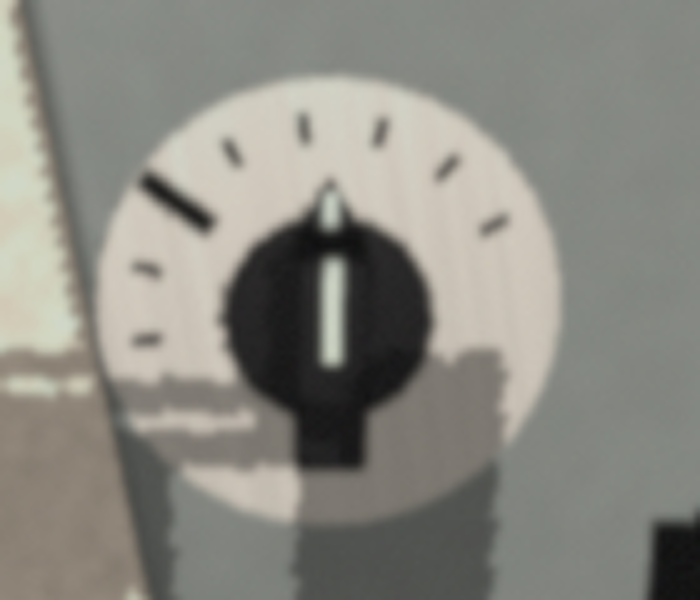

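>>> {"api": "apply_moves", "payload": {"increments": [{"grip": 0, "xyz": [1, 0, 40], "rotation": [0, 0, 0]}, {"grip": 0, "xyz": [1, 0, 80], "rotation": [0, 0, 0]}, {"grip": 0, "xyz": [1, 0, 105], "rotation": [0, 0, 0]}, {"grip": 0, "xyz": [1, 0, 112], "rotation": [0, 0, 0]}, {"grip": 0, "xyz": [1, 0, 112], "rotation": [0, 0, 0]}]}}

```text
time: 2.8
ee_pos: [0.4981, 0.2211, 0.0981]
eef_rot: [0.763, -0.646, -0.001, 0.0]
ft_force: [-0.3, 0.8, -0.3]
width: 0.0868
```

>>> {"api": "apply_moves", "payload": {"increments": [{"grip": 255, "xyz": [0, 0, 0], "rotation": [0, 0, 0]}, {"grip": 255, "xyz": [0, 0, 0], "rotation": [0, 0, 0]}, {"grip": 255, "xyz": [0, 0, 0], "rotation": [0, 0, 0]}, {"grip": 255, "xyz": [0, 0, 0], "rotation": [0, 0, 0]}, {"grip": 255, "xyz": [0, 0, 0], "rotation": [0, 0, 0]}], "squeeze": 15}}

```text
time: 3.42
ee_pos: [0.498, 0.2212, 0.0981]
eef_rot: [0.763, -0.646, -0.001, 0.0]
ft_force: [0.6, 0.4, 0.1]
width: 0.045
```

Run:
```python
from h import *
plan(.4985,.223,.097,-80.5)
s=r.read_state(); print(s['torque'].round(2))
```

```text
t 3.42 q7 -2.12 pos [0.498  0.2212 0.0981] xyz mm [-1.7 -0.8  1.1] rot [ 0.1   0.08 -0.02] F [0.6 0.4 0.1] w 0.045
[ 0.02  0.01 -0.01]
```

>>> {"api": "apply_moves", "payload": {"increments": [{"grip": 255, "xyz": [-1.5, -0.6, 1], "rotation": [0, 0, 0]}, {"grip": 255, "xyz": [-1.5, -0.6, 1], "rotation": [0, 0, 0]}, {"grip": 255, "xyz": [-1.5, -0.6, 1], "rotation": [0, 0, 0]}, {"grip": 255, "xyz": [-1.5, -0.6, 1], "rotation": [0, 0, 0]}, {"grip": 255, "xyz": [-1.5, -0.6, 1], "rotation": [0, 0, 0]}]}}

```text
time: 4.05
ee_pos: [0.4986, 0.222, 0.0971]
eef_rot: [0.763, -0.647, -0.001, 0.001]
ft_force: [-0.8, -4.1, 2.5]
width: 0.0139
```

Run:
```python
from h import *
plan(.4985,.223,.097,-80.5)
s=r.read_state(); print(s['torque'].round(2))
```

```text
t 4.05 q7 -2.13 pos [0.4986 0.222  0.0971] xyz mm [-1.  -0.1  0.1] rot [ 0.11  0.02 -0.06] F [-0.8 -4.1  2.5] w 0.0139
[-1.02  0.06 -0.05]
```

>>> {"api": "apply_moves", "payload": {"increments": [{"grip": 255, "xyz": [0.5, 0, 0], "rotation": [0, 0, -9]}, {"grip": 255, "xyz": [0.5, 0, 0], "rotation": [0, 0, -19]}, {"grip": 255, "xyz": [0.5, 0, 0], "rotation": [0, 0, -29]}, {"grip": 255, "xyz": [0.5, 0, 0], "rotation": [0, 0, -39]}, {"grip": 255, "xyz": [0.5, 0, 0], "rotation": [0, 0, -48]}]}}

```text
time: 4.68
ee_pos: [0.4985, 0.2219, 0.0971]
eef_rot: [0.961, -0.278, -0.001, -0.0]
ft_force: [-0.4, -0.3, -0.9]
width: 0.014
```

Run:
```python
from h import *
plan(.4985,.222,.097,-26.9)
s=r.read_state(); print(s['torque'].round(2))
```

```text
t 4.67 q7 -1.34 pos [0.4985 0.2219 0.0971] xyz mm [-0.1 -0.1  0.1] rot [ 0.03  0.12 -5.34] F [-0.4 -0.3 -0.9] w 0.014
[-0.18 -0.1  -0.07]
```

>>> {"api": "apply_moves", "payload": {"increments": [{"grip": 255, "xyz": [0, 0, 0], "rotation": [0, 0, -5.3]}, {"grip": 255, "xyz": [0, 0, 0], "rotation": [0, 0, -5.3]}, {"grip": 255, "xyz": [0, 0, 0], "rotation": [0, 0, -5.3]}]}}

```text
time: 5.05
ee_pos: [0.4985, 0.2219, 0.0971]
eef_rot: [0.972, -0.234, -0.001, -0.0]
ft_force: [0.2, -1.4, 0.8]
width: 0.0136
```

Run:
```python
from h import *
plan(.4985,.222,.097,-26.9)
s=r.read_state(); print(s['torque'].round(2))
c=cam('wrist'); np.savez('wrist2.npz',**c)
cv2.imwrite('pics/w2.png',np.clip(c['img']*1.5,0,255).astype(np.uint8))
```

```text
t 5.05 q7 -1.26 pos [0.4985 0.2219 0.0971] xyz mm [-0.1 -0.1  0.1] rot [ 0.01  0.12 -0.17] F [ 0.2 -1.4  0.8] w 0.0136
[-0.51 -0.12 -0.02]
```

View pics/w2.png

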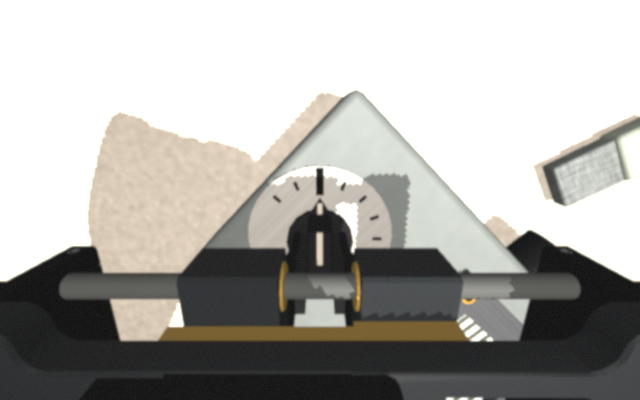

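The pointer nose at (319,208) now lines up with the long mark at (320,170 to 192). I'll release it and rise.

>>> {"api": "apply_moves", "payload": {"increments": [{"grip": 0, "xyz": [0, 0, 0], "rotation": [0, 0, 0]}, {"grip": 0, "xyz": [0, 0, 0], "rotation": [0, 0, 0]}, {"grip": 0, "xyz": [0, 0, 0], "rotation": [0, 0, 0]}, {"grip": 0, "xyz": [0, 0, 0], "rotation": [0, 0, 0]}, {"grip": 0, "xyz": [0, 0, -10], "rotation": [0, 0, 0]}]}}

```text
time: 5.72
ee_pos: [0.4981, 0.2217, 0.1069]
eef_rot: [0.972, -0.234, -0.002, 0.0]
ft_force: [0.4, -0.1, -0.0]
width: 0.056
```

>>> {"api": "apply_moves", "payload": {"increments": [{"grip": 0, "xyz": [0, 0, -35], "rotation": [0, 0, 0]}, {"grip": 0, "xyz": [0, 0, -75], "rotation": [0, 0, 0]}, {"grip": 0, "xyz": [0, 0, -110], "rotation": [0, 0, 0]}, {"grip": 0, "xyz": [0, 0, -130], "rotation": [0, 0, 0]}, {"grip": 0, "xyz": [0, 0, -130], "rotation": [0, 0, 0]}]}}

```text
time: 6.35
ee_pos: [0.499, 0.222, 0.238]
eef_rot: [0.972, -0.234, -0.001, -0.0]
ft_force: [-0.1, 0.1, -0.4]
width: 0.0866
```

Run:
```python
from h import *
plan(.532,-.292,.15,-17)
c=cam('wrist'); np.savez('wrist3.npz',**c)
cv2.imwrite('pics/w3.png',np.clip(c['img']*1.2,0,255).astype(np.uint8))
C=cloud(c); m=np.zeros((400,640),bool);m[60:260,250:400]=1
m&=(C[...,2]>.106)&(C[...,2]<.12); B=C[m]
print(len(B),B.mean(0),cv2.minAreaRect((B[:,:2]*1000).astype(np.float32)),'target 63.1')
```

```text
t 6.35 q7 -1.16 pos [0.499 0.222 0.238] xyz mm [263.2 442.8  87.5] rot [ -0.02   0.08 -10.04] F [-0.1  0.1 -0.4] w 0.0866
542 [0.49924103 0.22447996 0.11169671] ((498.9179992675781, 223.51243591308594), (41.24779510498047, 13.513162612915039), 62.76515579223633) target 63.1
```

View pics/w3.png

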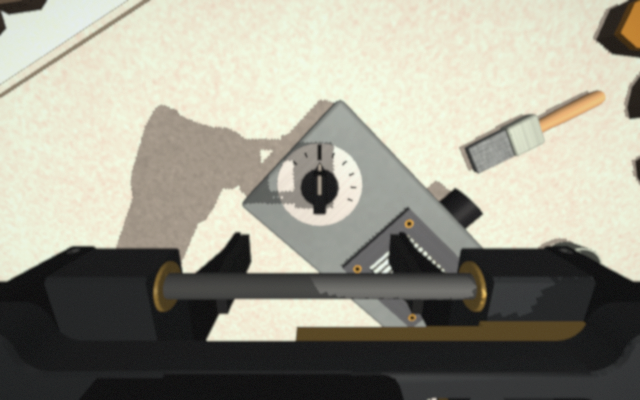

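The dial bar at (320,187) points at the long mark at (320,152), and its measured world angle is 62.8° against a target of 63.1°. Now on to the cover.

>>> {"api": "apply_moves", "payload": {"increments": [{"grip": 0, "xyz": [26, 44, 0], "rotation": [0, 0, -2]}, {"grip": 0, "xyz": [54, 92, 0], "rotation": [0, 0, -4]}, {"grip": 0, "xyz": [84, 142, 0], "rotation": [0, 0, -6]}, {"grip": 0, "xyz": [114, 192, 0], "rotation": [0, 0, -8]}, {"grip": 0, "xyz": [144, 242, 0], "rotation": [0, 0, -10]}]}}

```text
time: 7.02
ee_pos: [0.5159, -0.0616, 0.2351]
eef_rot: [0.989, -0.148, -0.003, 0.0]
ft_force: [0.9, -0.9, 0.1]
width: 0.0871
```

Run:
```python
from h import *
plan(.532,-.293,.17,-17)
```

```text
t 7.03 q7 -0.38 pos [ 0.5159 -0.0616  0.2351] xyz mm [ 83.4 216.5  64.9] rot [0.07 0.28 0.01] F [ 0.9 -0.9  0.1] w 0.0871
```

>>> {"api": "apply_moves", "payload": {"increments": [{"grip": 0, "xyz": [22, 56, 0], "rotation": [0, 0.2, 0]}, {"grip": 0, "xyz": [43, 112, 15], "rotation": [0, 0.2, 0]}, {"grip": 0, "xyz": [64, 165, 38], "rotation": [0, 0.2, 0]}, {"grip": 0, "xyz": [80, 207, 58], "rotation": [0, 0.2, 0]}, {"grip": 0, "xyz": [83.4, 216.5, 65], "rotation": [0, 0.2, 0]}]}}

```text
time: 7.65
ee_pos: [0.5297, -0.2961, 0.166]
eef_rot: [0.989, -0.15, -0.003, -0.0]
ft_force: [0.1, 1.4, 0.3]
width: 0.0869
```

Run:
```python
from h import *
T=plan(.532,-.293,.17,-17)
c=cam('wrist'); np.savez('wrist4.npz',**c)
cv2.imwrite('pics/w4.png',np.clip(c['img']*1.1,0,255).astype(np.uint8))
C=cloud(c); m=(C[...,2]>.046)&(C[...,2]<.054)&(np.hypot(C[...,0]-.532,C[...,1]+.293)<.05)
B=C[m];print(len(B),B.mean(0),cv2.minAreaRect((B[:,:2]*1000).astype(np.float32)))
s=r.read_state(); print('tool yaw',np.degrees(np.arctan2(*R.from_quat(s['eef_rot']).as_matrix()[[1,0],0])))
```

```text
t 7.65 q7 -0.07 pos [ 0.5297 -0.2961  0.166 ] xyz mm [ 1.2 -3.7 -4. ] rot [ 0.03  0.37 -0.26] F [0.1 1.4 0.3] w 0.0869
1010 [ 0.53215556 -0.2902331   0.04953033] ((531.531494140625, -291.4970397949219), (62.745784759521484, 15.924942016601562), 73.2576904296875)
tool yaw -17.193786424598013
```

View pics/w4.png

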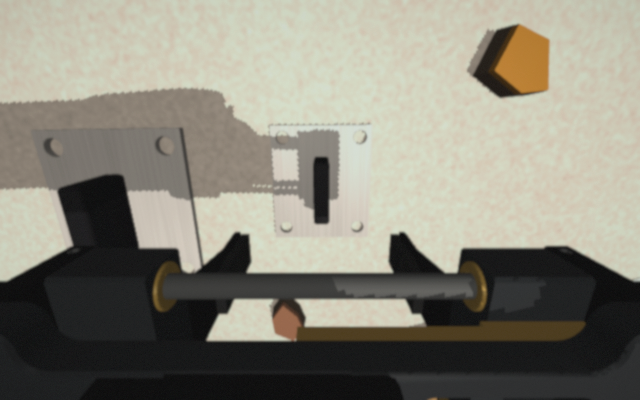

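>>> {"api": "apply_moves", "payload": {"increments": [{"grip": 0, "xyz": [1.2, -3.4, 30], "rotation": [0, 0.4, -0.2]}, {"grip": 0, "xyz": [1.8, -3.4, 75], "rotation": [0, 0.4, -0.2]}, {"grip": 0, "xyz": [2, -3.4, 115], "rotation": [0, 0.4, -0.2]}, {"grip": 0, "xyz": [2, -3.4, 136], "rotation": [0, 0.4, -0.2]}, {"grip": 0, "xyz": [2, -3.4, 138], "rotation": [0, 0.4, -0.2]}]}}

```text
time: 8.32
ee_pos: [0.5318, -0.2912, 0.0273]
eef_rot: [0.989, -0.147, -0.0, -0.0]
ft_force: [0.2, -0.0, 0.7]
width: 0.0867
```

Run:
```python
from h import *
T=plan(.532,-.2926,.025,-17)
```

```text
t 8.32 q7 -0.15 pos [ 0.5318 -0.2912  0.0273] xyz mm [0.6 1.2 2.3] rot [-0.04  0.05  0.08] F [ 0.2 -0.   0.7] w 0.0867
```

>>> {"api": "apply_moves", "payload": {"increments": [{"grip": 255, "xyz": [0.6, 1.2, 2], "rotation": [0, 0, 0]}, {"grip": 255, "xyz": [0.6, 1.2, 2], "rotation": [0, 0, 0]}, {"grip": 255, "xyz": [0.6, 1.2, 2], "rotation": [0, 0, 0]}, {"grip": 255, "xyz": [0.6, 1.2, 2], "rotation": [0, 0, 0]}, {"grip": 255, "xyz": [0.6, 1.2, 2], "rotation": [0, 0, 0]}], "squeeze": 35}}

```text
time: 8.95
ee_pos: [0.5321, -0.2927, 0.0255]
eef_rot: [0.989, -0.147, -0.0, -0.0]
ft_force: [0.7, -0.2, -0.2]
width: 0.0451
```

>>> {"api": "apply_moves", "payload": {"increments": [{"grip": 255, "xyz": [0, 0, 0], "rotation": [0, 0, 0]}, {"grip": 255, "xyz": [0, 0, 0], "rotation": [0, 0, 0]}, {"grip": 255, "xyz": [0, 0, 0], "rotation": [0, 0, 0]}, {"grip": 255, "xyz": [0, 0, 0], "rotation": [0, 0, 0]}, {"grip": 255, "xyz": [0, 0, 0], "rotation": [0, 0, 0]}]}}

```text
time: 9.57
ee_pos: [0.5321, -0.2926, 0.0255]
eef_rot: [0.989, -0.147, -0.0, -0.0]
ft_force: [-0.8, -0.9, 0.0]
width: 0.0157
```

Run:
```python
from h import *
T=plan(.532,-.2926,.025,-17)
```

```text
t 9.57 q7 -0.15 pos [ 0.5321 -0.2926  0.0255] xyz mm [-0.1 -0.   0.5] rot [-0.04  0.04  0.07] F [-0.8 -0.9  0. ] w 0.0157
```

>>> {"api": "apply_moves", "payload": {"increments": [{"grip": 255, "xyz": [0, 0, -15], "rotation": [0, 0, 0]}, {"grip": 255, "xyz": [0, 0, -50], "rotation": [0, 0, 0]}, {"grip": 255, "xyz": [0, 0, -95], "rotation": [0, 0, 0]}, {"grip": 255, "xyz": [0, 0, -130], "rotation": [0, 0, 0]}, {"grip": 255, "xyz": [0, 0, -150], "rotation": [0, 0, 0]}]}}

```text
time: 10.2
ee_pos: [0.5327, -0.2929, 0.1781]
eef_rot: [0.989, -0.147, 0.001, 0.0]
ft_force: [-0.2, -1.2, -1.8]
width: 0.016
```

Run:
```python
from h import *
T=plan(.5495,.073,.180,19)
c=cam('wrist');cv2.imwrite('pics/w5.png',np.clip(c['img']*1.3,0,255).astype(np.uint8))
```

```text
t 10.2 q7 -0.07 pos [ 0.5327 -0.2929  0.1781] xyz mm [ -90.4 -354.9   -2.1] rot [  0.04  -0.09 -35.92] F [-0.2 -1.2 -1.8] w 0.016
```

View pics/w5.png

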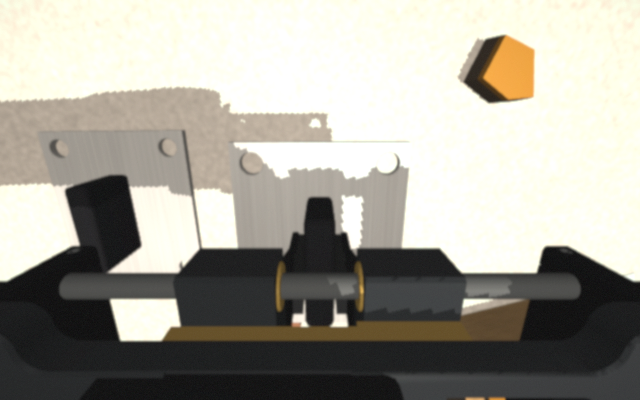

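The cover is lifted, with its far holes at (251,162) and (386,162). I'll carry it over the frame.

>>> {"api": "apply_moves", "payload": {"increments": [{"grip": 255, "xyz": [-6, -25, 0], "rotation": [0, 0, -2]}, {"grip": 255, "xyz": [-16, -63, 0], "rotation": [0, 0, -6]}, {"grip": 255, "xyz": [-27, -106, 0], "rotation": [0, 0, -11]}, {"grip": 255, "xyz": [-38, -149, 0], "rotation": [0, 0, -15]}, {"grip": 255, "xyz": [-48, -190, 0], "rotation": [0, 0, -19]}]}}

```text
time: 10.88
ee_pos: [0.5419, -0.0946, 0.1784]
eef_rot: [1.0, 0.02, 0.001, 0.001]
ft_force: [0.6, 0.0, -2.3]
width: 0.0155
```

Run:
```python
from h import *
T=plan(.5495,.073,.180,19)
```

```text
t 10.88 q7 -0.07 pos [ 0.5419 -0.0946  0.1784] xyz mm [  14.4 -167.2   -1.7] rot [  0.07  -0.07 -16.67] F [ 0.6  0.  -2.3] w 0.0155
```

>>> {"api": "apply_moves", "payload": {"increments": [{"grip": 255, "xyz": [4, -42, 0], "rotation": [0, 0, -4]}, {"grip": 255, "xyz": [8, -85, 0], "rotation": [0, 0, -8]}, {"grip": 255, "xyz": [11, -126, 0], "rotation": [0, 0, -13]}, {"grip": 255, "xyz": [13.5, -156, 0], "rotation": [0, 0, -16]}, {"grip": 255, "xyz": [14.4, -167, 0], "rotation": [0, 0, -16.7]}]}}

```text
time: 11.5
ee_pos: [0.5483, 0.0756, 0.1774]
eef_rot: [0.986, 0.168, -0.0, 0.0]
ft_force: [-0.5, -0.1, -1.9]
width: 0.0157
```

Run:
```python
from h import *
T=plan(.5495,.073,.123,19)
for n in ['top','wrist','scene']:
    c=cam(n); np.savez(n+'6.npz',**c); cv2.imwrite(f'pics/{n}6.png',np.clip(c['img']*1.5,0,255).astype(np.uint8))
    C=cloud(c); m=(np.hypot(C[...,0]-.5495,C[...,1]-.073)<.085)&(C[...,2]>.145)&(C[...,2]<.17)
    B=C[m]
    if len(B)>100:
        A=np.c_[B[:,:2]-[.5495,.073],np.ones(len(B))]; k=np.linalg.lstsq(A,B[:,2],rcond=None)[0]
        for _ in range(3):
            e=B[:,2]-A@k; g=abs(e)<.003; k=np.linalg.lstsq(A[g],B[g,2],rcond=None)[0]
        print(n,g.sum(),len(B),'slope deg',np.degrees(k[:2]).round(2),'z',k[2].round(4))
```

```text
t 11.5 q7 -0.13 pos [0.5483 0.0756 0.1774] xyz mm [ 0.3  2.8 54.4] rot [0.02 0.   0.29] F [-0.5 -0.1 -1.9] w 0.0157
top 899 943 slope deg [-0.02  0.18] z 0.1584
wrist 16083 16282 slope deg [ 0.09 -0.12] z 0.158
scene 1170 1273 slope deg [-0.06 -0.01] z 0.1594
```

View pics/top6.png

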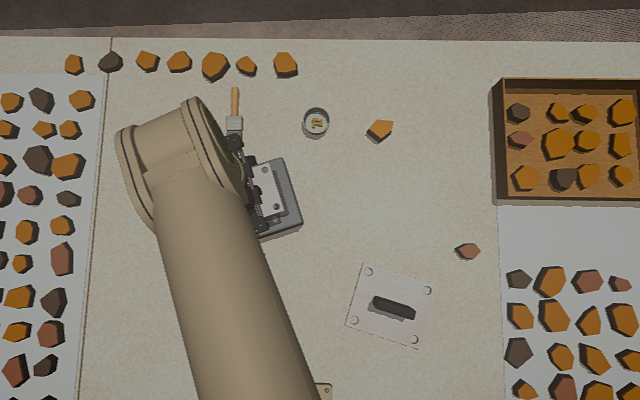

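View pics/wrist6.png

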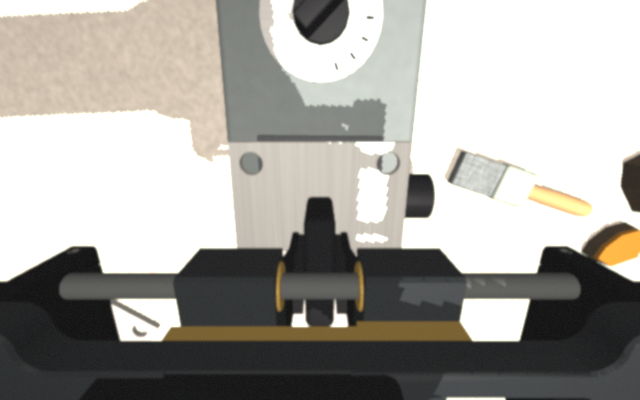

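View pics/scene6.png

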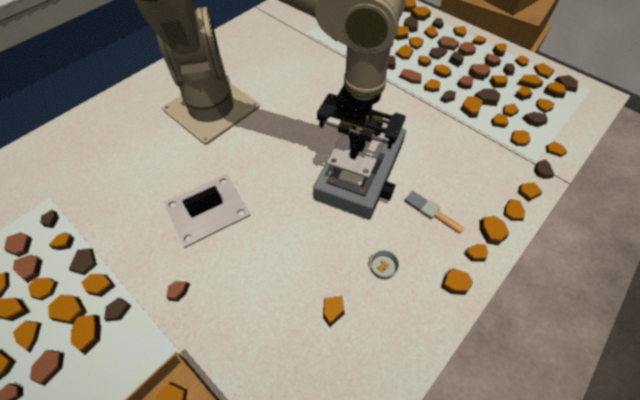

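Run:
```python
from h import *
T=plan(.550,.073,.1235,19)
```

```text
t 11.65 q7 -0.12 pos [0.5492 0.0724 0.1777] xyz mm [ 1.  -0.4 54.2] rot [ 0.09 -0.01  0.  ] F [-0.2 -1.  -1.4] w 0.0157
```

>>> {"api": "apply_moves", "payload": {"increments": [{"grip": 255, "xyz": [1, -0.4, 14], "rotation": [0, 0, 0]}, {"grip": 255, "xyz": [1, -0.4, 30], "rotation": [0, 0, 0]}, {"grip": 255, "xyz": [1, -0.4, 44], "rotation": [0, 0, 0]}, {"grip": 255, "xyz": [1, -0.4, 51], "rotation": [0.05, 0, 0]}, {"grip": 255, "xyz": [1, -0.4, 54], "rotation": [0.05, 0, 0]}]}}

```text
time: 12.28
ee_pos: [0.5499, 0.073, 0.1232]
eef_rot: [0.986, 0.165, -0.0, 0.0]
ft_force: [0.4, 0.8, -3.2]
width: 0.0157
```

>>> {"api": "apply_moves", "payload": {"increments": [{"grip": 255, "xyz": [0, 0, 0], "rotation": [0, 0, 0]}, {"grip": 255, "xyz": [0, 0, 0], "rotation": [0, 0, 0]}]}}

```text
time: 12.52
ee_pos: [0.5501, 0.0731, 0.1236]
eef_rot: [0.986, 0.165, 0.0, 0.0]
ft_force: [0.3, -0.4, -1.5]
width: 0.0157
```

Run:
```python
from h import *
T=plan(.550,.073,.1235,19)
for n in ['top','wrist','scene']:
    c=cam(n); np.savez(n+'7.npz',**c)
    C=cloud(c); m=(np.hypot(C[...,0]-.5495,C[...,1]-.073)<.085)&(C[...,2]>.097)&(C[...,2]<.112)
    B=C[m]
    if len(B)>100:
        A=np.c_[B[:,:2]-[.5495,.073],np.ones(len(B))]; k=np.linalg.lstsq(A,B[:,2],rcond=None)[0]
        for _ in range(3):
            e=B[:,2]-A@k; g=abs(e)<.003; k=np.linalg.lstsq(A[g],B[g,2],rcond=None)[0]
        print(n,g.sum(),len(B),'slope deg',np.degrees(k[:2]).round(2),'z',k[2].round(4))
    # crop
    o,f={'top':((235,140),6),'wrist':((220,60),4),'scene':((305,120),7)}[n]
    w,h=(800//f,600//f) 
    im=cv2.resize(c['img'][o[1]:o[1]+h,o[0]:o[0]+w],None,fx=f,fy=f,interpolation=cv2.INTER_CUBIC)
    cv2.imwrite(f'pics/{n}7.png',np.clip(im*(1.0 if n=='wrist' else 1.8),0,255).astype(np.uint8))
T=plan(.550,.073,.1235,19)
```

```text
t 12.53 q7 -0.17 pos [0.5501 0.0731 0.1236] xyz mm [-0.1  0.1  0.1] rot [ 0.03 -0.01  0.01] F [ 0.3 -0.4 -1.5] w 0.0157
top 746 793 slope deg [ 0.28 -0.36] z 0.1041
wrist 16109 16251 slope deg [ 0.09 -0.13] z 0.104
scene 1070 1155 slope deg [0.02 0.3 ] z 0.1053
t 12.68 q7 -0.17 pos [0.55   0.0731 0.1235] xyz mm [-0.1  0.1 -0. ] rot [ 0.03 -0.01  0.01] F [ 0.1 -0.2 -1.7] w 0.0159
```

View pics/top7.png

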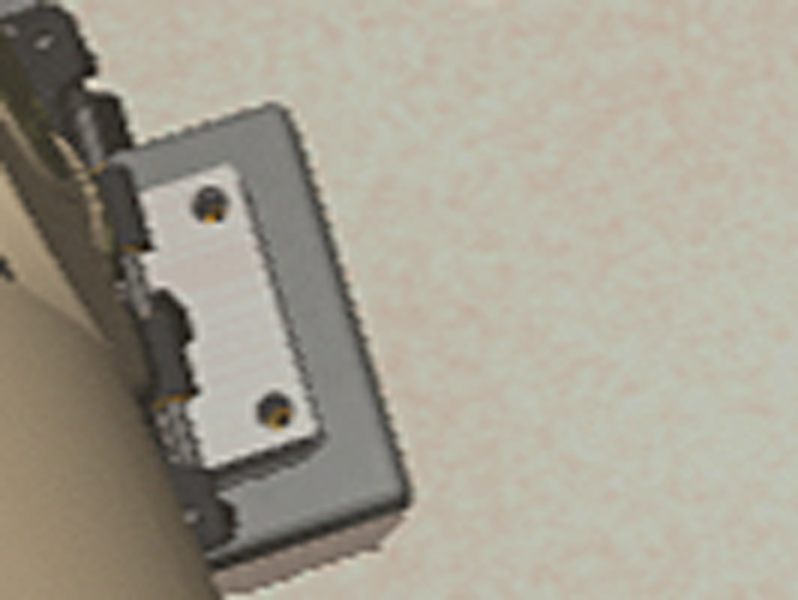

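View pics/wrist7.png

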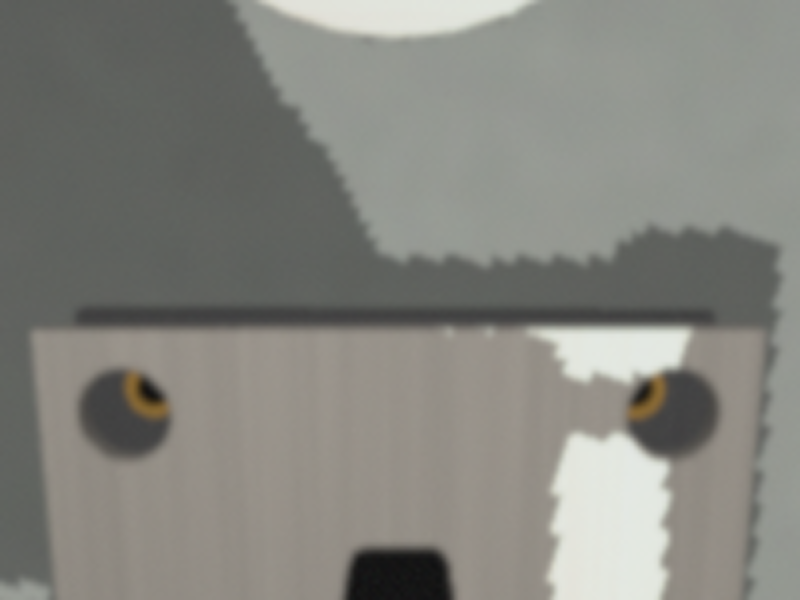

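View pics/scene7.png

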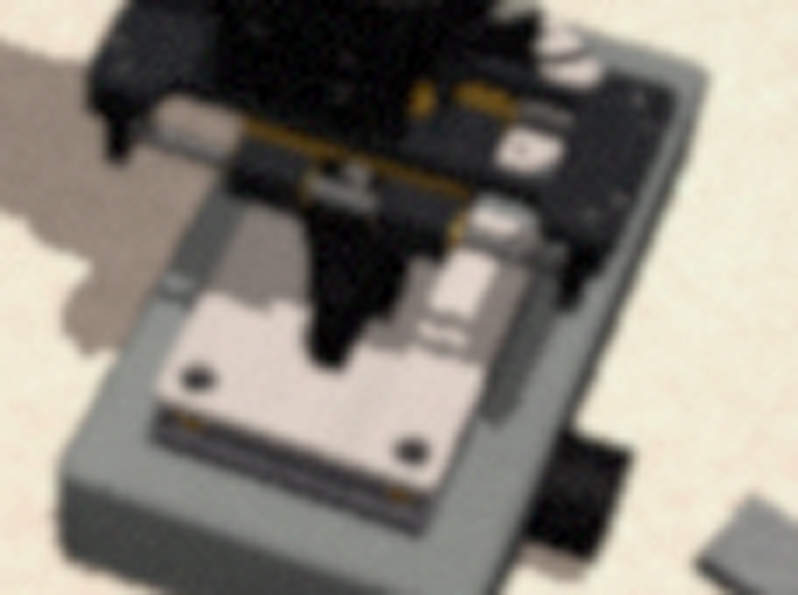

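In the wrist crop the holes are at (125,414) and (673,414), with brass inserts partly seen at about (152,388) and (640,388). In the top crop the holes are at (211,204) and (274,411). Brass shows in all of them. I'll put numbers on it by fitting the rims and comparing with the expected thread positions.

Run:
```python
from h import *
def up(p,f,o): return [((u+.5)/f-.5+o[0],(v+.5)/f-.5+o[1]) for u,v in p]
w=dict(np.load('wrist7.npz')); t=dict(np.load('top7.npz'))
hw=[px2w(w,*p,.104) for p in up([(673,414),(125,414)],4,(220,60))]
tw=[px2w(w,*p,.078) for p in up([(640,388),(152,388)],4,(220,60))]
ht=[px2w(t,*p,.104) for p in up([(211,204),(274,411)],6,(235,140))]
print('wrist holes a,b',np.round(hw,4).tolist(),'threads',np.round(tw,4).tolist(),'diff mm',(np.array(hw)-tw).round(4)[:,:2].tolist())
print('top holes d,c',np.round(ht,4).tolist())
yaw=np.radians(18.97);Rm=np.array([[np.cos(yaw),-np.sin(yaw)],[np.sin(yaw),np.cos(yaw)]])
f=np.array([.5502,.0722]); print('top thr d,c',[ (f+Rm@m).round(4).tolist() for m in [(.042,-.052),(-.042,-.052)]])
f=np.array([.5493,.0740]); print('wrist thr a,b',[ (f+Rm@m).round(4).tolist() for m in [(.042,.052),(-.042,.052)]])
# predicted appearance overlay
def ov(c,n,o,f,fr,cv,col):
    h,wd=600//f,800//f
    im=np.clip(cv2.resize(c['img'][o[1]:o[1]+h,o[0]:o[0]+wd],None,fx=f,fy=f,interpolation=cv2.INTER_CUBIC)*col,0,255).astype(np.uint8)
    th=np.linspace(0,2*np.pi,60)
    for cen,z,rad,k in [(fr,.078,.005,(0,0,255)),(fr,.078,.003,(255,0,255)),(cv,.104,.007,(0,255,0)),(cv,.098,.007,(255,255,0))]:
        for m in M4:
            q=cen+Rm@m
            pts=[((w2px(c,[q[0]+rad*np.cos(a),q[1]+rad*np.sin(a),z])-o+.5)*f-.5) for a in th]
            cv2.polylines(im,[np.array(pts).round().astype(np.int32)],True,k,1)
    cv2.imwrite(f'pics/ov_{n}.png',im)
ov(w,'w',np.array([220,60]),4,np.array([.5493,.0740]),np.array([.5493,.0740]),1.0)
ov(t,'t',np.array([235,140]),6,np.array([.5502,.0722]),np.array([.5502,.0722]),1.8)
```

```text
wrist holes a,b [[0.573, 0.1371, 0.104], [0.4939, 0.1099, 0.104]] threads [[0.5732, 0.1372, 0.078], [0.4927, 0.1096, 0.078]] diff mm [[-0.0002, -0.0001], [0.0012, 0.0004]]
top holes d,c [[0.6077, 0.0363, 0.104], [0.528, 0.0095, 0.104]]
top thr d,c [[0.6068, 0.0367], [0.5274, 0.0094]]
wrist thr a,b [[0.5721, 0.1368], [0.4927, 0.1095]]
```

View pics/ov_w.png

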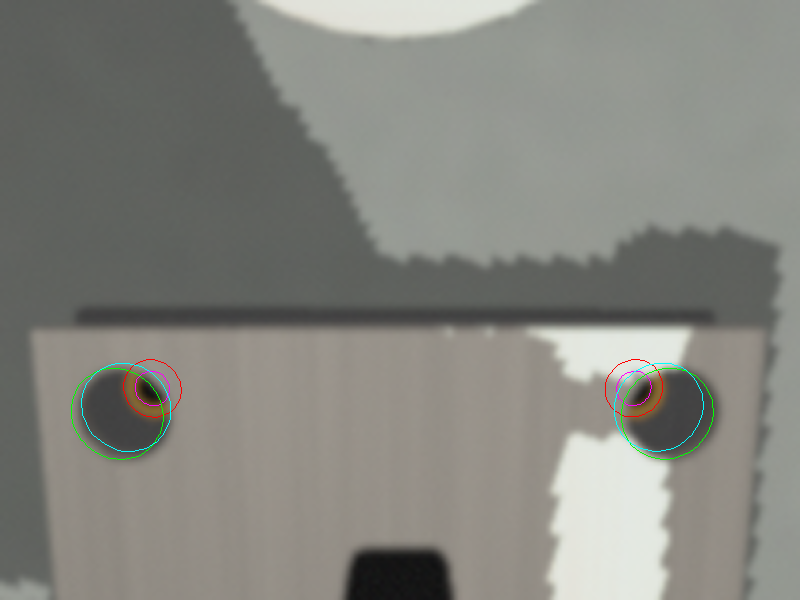

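View pics/ov_t.png

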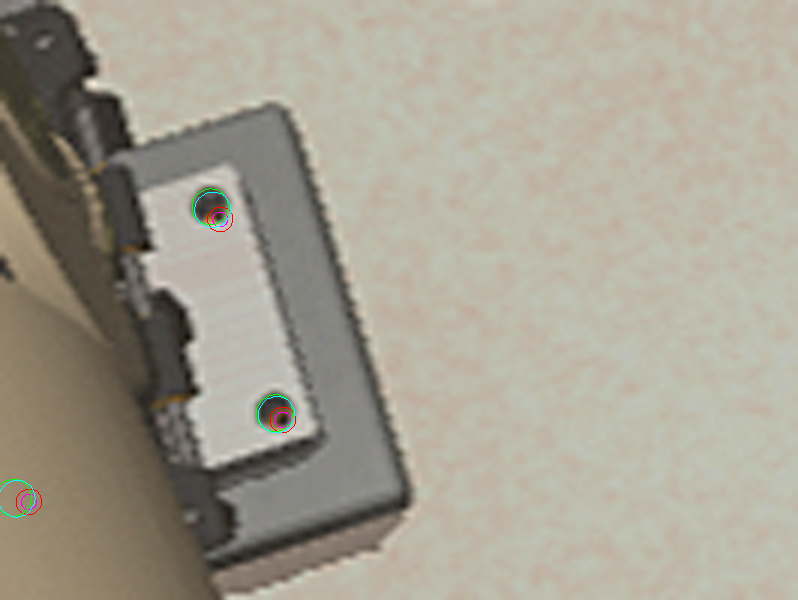

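Both cameras put the cover about 0.8 mm too far in +x. I'll trim that and hold.

>>> {"api": "apply_moves", "payload": {"increments": [{"grip": 255, "xyz": [-0.8, -0.3, 0], "rotation": [0, 0, 0]}, {"grip": 255, "xyz": [-0.8, -0.3, 0], "rotation": [0, 0, 0]}, {"grip": 255, "xyz": [-0.8, -0.3, 0], "rotation": [0, 0, 0]}, {"grip": 255, "xyz": [-0.8, -0.3, 0], "rotation": [0, 0, 0]}, {"grip": 255, "xyz": [-0.8, -0.3, 0], "rotation": [0, 0, 0]}]}}

```text
time: 13.3
ee_pos: [0.5492, 0.0731, 0.1235]
eef_rot: [0.986, 0.165, 0.0, 0.0]
ft_force: [0.2, -1.3, -2.0]
width: 0.0154
```

Run:
```python
from h import *
T=plan(.5492,.073,.1235,19)
c=cam('wrist'); np.savez('wrist8.npz',**c)
cv2.imwrite('pics/w8.png',cv2.resize(c['img'][0:200,200:460],None,fx=3,fy=3,interpolation=cv2.INTER_CUBIC))
C=cloud(c); m=(C[...,2]>.106)&(C[...,2]<.12)&(np.hypot(C[...,0]-.4987,C[...,1]-.2225)<.03); B=C[m]
print(len(B),cv2.minAreaRect((B[:,:2]*1000).astype(np.float32)))
print(abs(r.read_state()['joint_vel']).max())
a=np.load('top0.npz')['img'].astype(int);b=cam('top')['img'].astype(int)
for n,(u,v) in dict(brush=(234,120),tub=(316,123),sl=(380,130),ss=(467,251)).items(): print(n,abs(a-b)[v-18:v+19,u-18:u+19].mean().round(2))
```

```text
t 13.3 q7 -0.17 pos [0.5492 0.0731 0.1235] xyz mm [-0.   0.1 -0. ] rot [ 0.03 -0.01  0.01] F [ 0.2 -1.3 -2. ] w 0.0154
0 ((0.0, 0.0), (0.0, 0.0), 0.0)
0.0012690337434605934
brush 7.55
tub 2.34
sl 2.44
ss 2.51
```

View pics/w8.png

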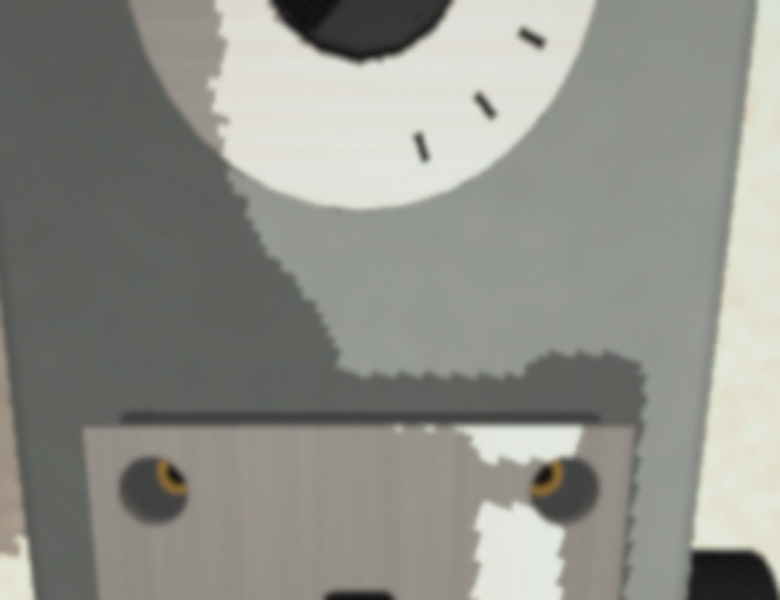

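The view now shows the two brass inserts symmetric in the holes at (153,490) and (565,490). The arm is still, so I'll hand in.

Run:
```python
from h import *
a=dict(np.load('scene0.npz'))['img'].astype(int);b=dict(np.load('scene7.npz'))['img'].astype(int)
print('brush diff scene',abs(a-b)[195:232,415:465].mean())
print(r.close_job())
```

```text
brush diff scene 3.76018018018018
the job is handed in; nothing more can be done
None
```

The job is handed in at about 13.5 s on the robot's clock. The dial is on the long mark, and the arm is still holding the small cover level over the filter frame. `close_job` gives no verdict.

- **Dial:** I gripped the bar and turned it about 53° anticlockwise while the cover still lay on the bench. After release its bar measured 62.8° against a target of about 63.1°, and the pointer lined up with the long mark in the picture. It was not touched again. My last attempt to re-measure it failed because the bar's top was out of the wrist view, though the part of the dial in view looked unchanged.
- **Cover height and level:** I took the smaller plate, confirmed by its 84 x 104 mm hole spacing. Its underside is about 98 mm above the bench, which is 20 mm over the frame. The steadiest tilt reading was about 0.15°; the other two cameras' fits were rougher, up to 0.45°.
- **Hole alignment:** Two cameras agreed on an offset of about 0.8 mm, which I corrected; each checked two of the four holes. The expected remaining error is within about 1 mm. After the correction I rechecked only the two holes on the dial side, by eye. The camera angles hide part of each thread, so none was seen whole from straight above.
- **Other objects:** The tub and both plaster pieces show no real change from the first top view. The brush's patch differed more in the top view (7.5 against about 2.4), probably because the arm or its shadow overlaps it there. In the scene view, which shows the brush clear of the arm, it differed by 3.8 and looked unmoved.

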